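Start-of-shift jog of a stick mixer with a lock-off paddle

TASK

Give the cordless stick mixer lying in its bench cradle its start-of-shift test run: flip the small lock-off lever on top of its grip all the way forward (towards the mixing head), then squeeze the long paddle switch fully home against the grip and keep it squeezed for about two seconds. Let the paddle spring back out, then flip the lock-off lever all the way back so the mixer is locked again. Leave the two jars, the tin and the pan around it standing where they are.

Things in the scene. Friction and masses are not known exactly. Their poses are not given: they have to be found in the camera images.
- mixer: Cordless stick mixer lying level in a steel bench cradle, fixed to the table. Origin on the table under the grip; its +y points forward along the mixer to the mixing head, +x to the side with the paddle, +z up. Sizes below are in mm in this frame. The mixer's axis runs along y at x 0, z 100. Cradle plate 8 thick, x -60 to 60, y -200 to 160; rear post 30 wide under the grip at y -160 to -140.
- grip_axis (a point): Point on the axis of the grip beside paddle_pad (mixer frame 0, -65, 100). The grip is a grey cylinder of 38 diameter, y -180 to 85, its top at z 119. Behind it a black battery block 62 wide, y -235 to -180, z 65 to 135.
- motor_front (a point): Front centre of the grey motor (mixer frame 0, 175, 100), a cylinder of 90 diameter, y 85 to 175, its top at z 145. In front of it a thin steel shaft and a steel bell 66 in diameter, y 290 to 330: the mixing head.
- paddle (a joint): Paddle switch, rad: 0 = sprung out, 0.12 = fully home. A black upright strip along the grip's +x side, 140 long, z 87 to 113, 8 thick, hinged about a vertical axis at its rear end (25, -165); free front end at y -25. Spring: at paddle_pad 5 N to start, 10 N fully home. While the lock-off lever is back, a tooth on it stands behind the paddle's free end and stops it at about 0.02.
- paddle_pad (a point): Point on the outer (+x) face of the paddle, at mid height (z 100), 100 mm in front of its hinge: the good place to squeeze it against the opposite side of the grip. Moves with the paddle: x 41 when out (60 mm across paddle and grip), x 29 when home (48 mm across).
- lockoff (a joint): Angle of the lock-off lever, rad: 0 = leaning fully back towards the battery (locked), 1.2 = leaning fully forward towards the mixing head (unlocked); 0.6 is upright. It stays where it is left (stiff hinge, 0.04 N m, no spring) and starts at 0 to 0.1.
- lockoff_tip (a point): Middle of the upper edge of the lock-off lever: a steel tab on top of the grip, 20 wide (along x), 5 thick, 36 long from its hinge; leans 0.6 rad (34 deg) either side of upright. Height 151 mm at both ends of its swing, 157 upright; moves 41 mm along the mixer's y from end to end. A small arm at its +x side carries the tooth.
- lockoff_hinge (a point): Hinge of the lock-off lever, mixer frame x 0, y -10, z 121 mm; its axis is along the mixer's x.
- jar_a: Bystander: amber jar, 72 diameter, 95 tall; origin at the centre of its underside. It stands on the paddle side of the mixer or changes places with jar_b or tin.
- jar_b: Bystander: glass jar, 68 diameter, 85 tall; origin at the centre of its underside. Stands near the mixer.
- tin: Bystander: food tin, 74 diameter, 105 tall; origin at the centre of its underside. Stands near the mixer.
- pan: Bystander: open steel pan 180 x 130, 45 tall, under the mixer's head; origin at the centre of its underside.

How it is judged:
By the outcome, as a careful person would: the job done as asked, in the order asked, and still so for the second after the job is handed in, with the robot touching nothing.
It also fails if it takes over 56 s, if anything falls off the work surface, if the arm or the gripper's body presses on something with over 40 N, if the wrist force passes 120 N, or if a joint passes its speed limit or range.

ROBOT

A 6-joint arm with a two-finger parallel gripper is mounted at the origin on the work surface. World frame = base frame: x ahead of the robot, y to its left, z up, the work surface at z = 0. Lengths are in mm, angles in rad, forces in N, time in s.
With the tool pointing down it reaches from about 400 to 925 mm from the base axis. Payload 12.5 kg.
Tool frame: the origin (TCP) lies at the very end of the fingers, on their centre line; the grasp point (between the pads) lies 19 mm behind it; z points along the fingers, y is the line along which they close (so a half turn about z gives the same grasp; the last joint's range is limited). The gripper opens to 95 mm and grips with 3 to 60 N. Pads are 20 mm wide; open, the fingers measure 119 mm over their backs; the gripper's body (75 mm by 180 mm) begins 59 mm behind the grasp point.
Start: joints at [0.995, 0.491, 1.559, -0, 1.092, -0.106], TCP at [282.93, 557.313, 214.661] pointing down, gripper open.
Joint ranges: [-3.1, 3.1], [-0.84, 2.19], [0.05, 2.79], [-1.13, 4.28], [0.06, 2.93], [-2.69, 2.69]. Speed limits (rad/s): [2.22, 2.22, 2.79, 3.14, 3.14, 3.14].

INTERFACE

Orientations are given as [roll, pitch, yaw] about the fixed x, y, z axes, in that order (R = Rz(yaw) Ry(pitch) Rx(roll)).
In Python, from cell import * gives the robot as it stands.
- The arm moves only by the tool step_arm, never from a script. Its argument "plan" is a list of rows, each an object of numbers: "x", "y", "z": the shift along the tool's x, y, z in units of 25 mm (1.0 is 25 mm); "rx", "ry", "rz": the turn, a rotation vector about the tool's x, y, z in units of 0.1 rad (1.0 is 0.1 rad). In form: [{"x": .., "y": .., "z": .., "rx": .., "ry": .., "rz": ..}, ...]. A call has exactly 10 rows; each row shifts and turns the commanded pose from where the row before left it, along the tool's axes as they then stand; what a row does not reach is not made up. A row lasts 1/12 s, in which the tool goes at most 41.7 mm and 7.16 degrees, less where a joint would pass 70% of its speed; a pose out of reach is approached as far as the arm can. A call with a number of a shift or a turn outside -1 to 1 is refused whole. A call with a gripper value outside its range is refused whole. "jaw" is the closure, from -1 (fully open) to 1 (shut), so that 0 is half open, set as the call begins (left out, the last holds). The fingers move at their own pace and stop on an object; the grip force is fixed at half the most. Time passes only in rows, so rows that do not move let the fingers close, or fill a call up. It gives the time, the measured TCP pose, the force, the opening and the grip force at its end, in the units of the state.
- state(): the state, without advancing time (a new reading comes with each control period).
- read_camera(name): name is "scene" or "top" or "wrist"; returns a dict with "image" (384x512x3 uint8, red, green, blue), "depth" (384x512 float32, mm along the optical axis (not along the pixel's ray), 0 where there is no reading), "vfov" (degrees; the focal length in pixels is half the picture's height over the tangent of half this angle, whatever the lens; pixels are square), "cx", "cy" (the principal point, pixels), "R" (3x3) and "t" (3): a world point X has camera coordinates R X + t. Camera axes: x right, y down, z forward; pixel columns grow to the right and rows downward; lengths in mm; the calibration is good to about 2 mm. A picture is of the moment at which its call begins.
- job_done(): hands the job in; it is judged then, once.
The state is a dict: "t": time; "joints": joint angles; "qvel": joint speeds; "tau": joint torques, N m; "eef_pos": TCP position; "tcp_rot": TCP orientation; "ft_force": force on the tool from outside, world axes, zero at the start; "moment": the same for the moment, N m; "opening": opening from 0.0 (shut) to 1.0 (fully open); "grip_force": force on a finger pad.
Only numpy, scipy, OpenCV 4.12 (cv2) and the standard library are available. Lean on these libraries where they do the work, as an engineer would, in place of code of your own. Each camera call takes 0.05 s, during which the arm holds its last target. There are 200 camera calls.

## Working session

There is one attempt and no reset: what is moved stays moved. The work goes in short steps, Python scripts to look and compute and a tool call to move; the robot and the scene stay as the last step left them, time stands still between calls to the robot, and variables do not carry over. Pictures are saved under pics/ and viewed, at most 10 in all, crops included, and the job is handed in when it is done.

Besides the shell and the picture viewer there is one more tool, called after ">>>" in YAML: its name, and indented under it one key for each argument. step_arm: Moves the arm, as the interface text tells. Shifts and turns lie within -1 to 1; 1 stands for 25 mm of shift or 0.1 rad of turn. Its arguments: {"type":"object","properties":{"plan":{"type":"array","items":{"type":"object","properties":{"x":{"type":"number"},"y":{"type":"number"},"z":{"type":"number"},"rx":{"type":"number"},"ry":{"type":"number"},"rz":{"type":"number"}}}},"jaw":{"type":"number"}},"required":["plan"]}

```bash
mkdir -p pics; python3 - <<'E'
from cell import *
import cv2,numpy as np
for n in("top","scene"):
    c=read_camera(n); cv2.imwrite(f"pics/{n}0.png",c["image"][:,:,::-1]); np.savez(f"{n}0.npz",**c)
    print(n,c["vfov"],c["cx"],c["cy"],c["R"],c["t"])
print(state())
E
```

```text
top 48.21561164937988 257.28163314671264 188.9289940465774 [[-0.01167312 -0.99952095  0.02866381]
 [-0.9921459   0.00800719 -0.12482951]
 [ 0.12454019 -0.02989584 -0.99176407]] [ 39.95566347 586.8794552  932.61574807]
scene 57.97941774736971 253.20297816083527 194.60597090132177 [[-0.28432495  0.95870619 -0.00646231]
 [ 0.72535629  0.21070264 -0.655334  ]
 [-0.62691114 -0.19101528 -0.75531158]] [  99.08790518 -338.79599498 1131.57413698]
{'t': 0.1, 'joints': array([ 9.95410905e-01,  4.91503106e-01,  1.55935831e+00,  6.74972178e-06,
        1.09171507e+00, -1.05644575e-01]), 'qvel': array([ 6.71654788e-05, -2.00371075e-03, -5.52404666e-04,  7.04055775e-05,
       -6.73095041e-04,  1.20664139e-03]), 'tau': array([ 2.59138302e-03, -6.13628626e+01, -2.58605057e+01,  6.93897181e-02,
        4.69382980e-02, -8.87716124e-05]), 'eef_pos': array([282.80121101, 557.13014601, 214.12820914]), 'tcp_rot': array([-3.14061494e+00, -1.09696638e-04,  2.67184864e+00]), 'ft_force': array([-0.36080138, -0.28371431, -0.14991071]), 'moment': array([0.0181628 , 0.02059958, 0.00137323]), 'grip_force': 0.0, 'opening': 1.0016303436984597}
```

View pics/top0.png

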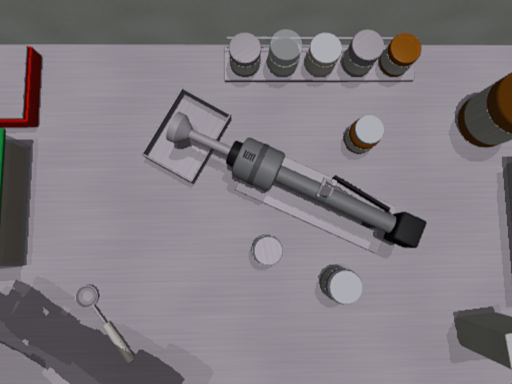

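View pics/scene0.png

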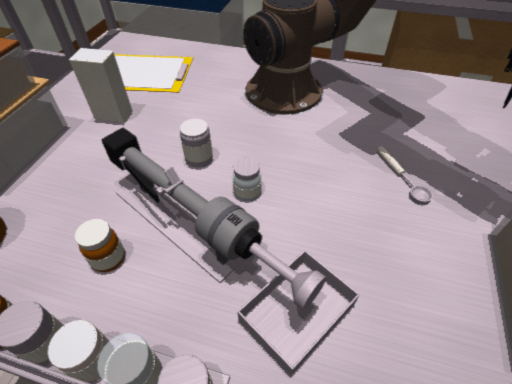

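The top view shows the mixer from the head at (180,128) to the battery at (405,230). The paddle is on the upper (world +x) side at about (360,195), and the lever is at (326,186). Next I'll fit the mixer pose to the depth data.

```bash
cat > h.py <<'E'
import numpy as np,cv2
def f(c): return c["image"].shape[0]/2/np.tan(np.radians(float(c["vfov"]))/2)
def cloud(c):
    d=c["depth"]; v,u=np.indices(d.shape); F=f(c)
    P=np.stack([(u-c["cx"])/F*d,(v-c["cy"])/F*d,d],-1)
    return (P-c["t"])@c["R"]      # R^T (P-t)
def ray(c,u,v,z):
    F=f(c); D=c["R"].T@np.array([(u-c["cx"])/F,(v-c["cy"])/F,1]); o=-c["R"].T@c["t"]
    return o+D*(z-o[2])/D[2]
def to_m(P,p): # world->mixer
    x,y,a=p; q=P-np.array([x,y,0]); ca,sa=np.cos(a),np.sin(a)
    return np.stack([q[...,0]*ca+q[...,1]*sa,-q[...,0]*sa+q[...,1]*ca,q[...,2]],-1)
def to_w(P,p):
    x,y,a=p; P=np.asarray(P,float); ca,sa=np.cos(a),np.sin(a)
    return np.stack([x+P[...,0]*ca-P[...,1]*sa,y+P[...,0]*sa+P[...,1]*ca,P[...,2]],-1)
def sdf(m):
    r=np.hypot(m[:,0],m[:,2]-100)
    def cyl(R,a,b):
        d=np.stack([r-R,np.abs(m[:,1]-(a+b)/2)-(b-a)/2],-1)
        return np.linalg.norm(np.maximum(d,0),axis=1)+np.minimum(d.max(1),0)
    d=np.abs(m-np.array([0,-207.5,100]))-np.array([31,27.5,35])
    box=np.linalg.norm(np.maximum(d,0),axis=1)+np.minimum(d.max(1),0)
    return np.min([cyl(19,-180,85),cyl(45,85,175),cyl(33,290,330),box],axis=0)
E
python3 - <<'E'
from h import *
from scipy.optimize import least_squares
cs={n:dict(np.load(n+"0.npz")) for n in("top","scene")}
t=cs["top"]
a=ray(t,405,228,120);b=ray(t,258,163,120);print(a,b)
d=(b-a)[:2]/np.linalg.norm((b-a)[:2]);yaw=np.arctan2(-d[0],d[1])
p=np.array([*(a[:2]+d*207),yaw])
for names in(["top"],["scene"],["top","scene"]):
    q=p.copy()
    for tol in(25,10,6):
        W=np.concatenate([cloud(cs[n])[cs[n]["depth"]>0] for n in names])
        m=to_m(W,q);k=(m[:,2]>70)&(m[:,2]<150)&(np.abs(sdf(m))<tol)
        k&=~((m[:,0]>19)&(m[:,1]<85)&(m[:,1]>-178))&~((m[:,2]>121)&(m[:,1]<80)&(m[:,1]>-175))
        r=least_squares(lambda x:sdf(to_m(W[k],x)),q,loss="soft_l1",f_scale=2,x_scale=[1,1,.01]);q=r.x
    print(names,q,k.sum(),np.median(np.abs(r.fun)),np.median(r.fun))
np.save("p.npy",q)
for n in cs:
    W=cloud(cs[n]);m=to_m(W,q)
    k=(np.abs(m[...,0])<12)&(np.abs(m[...,1]+10)<40)&(m[...,2]>130)&(m[...,2]<165); print(n,"lever",k.sum(),np.round(m[k].mean(0),1),np.round(np.percentile(m[k],[5,95],axis=0),1))
    k=(m[...,0]>22)&(m[...,0]<55)&(m[...,1]>-165)&(m[...,1]<-25)&(m[...,2]>108)&(m[...,2]<120)
    print("paddle",[np.round([m[k&(m[...,1]>y)&(m[...,1]<y+20)][:,[0,2]].mean(0)],1) for y in(-160,-120,-70,-45)])
for n,(u,v),z in(("top",(369,130),95),("top",(345,287),105),("top",(267,250),85)):
    w=ray(t,u,v,z);print(w,to_m(w,q))
for k,P in dict(pad=[41,-65,100],hinge=[0,-10,121]).items(): print(k,to_w(P,q))
E
python3 - <<'E'
import cv2
a=cv2.imread("pics/top0.png")[150:250,290:440];b=cv2.imread("pics/scene0.png")[120:270,90:270]
cv2.imwrite("pics/c0.png",cv2.hconcat([cv2.resize(a,(400,267*1)),cv2.resize(b,(400,267))]) )
E
```

```text
[ 493.23336741 -266.48863671  120.        ] [630.98616976  34.55426976 120.        ]
['top'] [ 5.79810439e+02 -8.24745949e+01 -4.36220912e-01] 5529 0.9715838144516944 -0.467741720663458
['scene'] [ 5.77074305e+02 -8.42533661e+01 -4.37110207e-01] 5599 0.5758190303721946 -0.040331591736286754
['top', 'scene'] [ 5.77957597e+02 -8.42559113e+01 -4.36096823e-01] 11112 0.8501294214064927 -0.4333863330527592
top lever 105 [  0.2 -20.8 142.7] [[ -9.  -29.1 131.3]
 [  9.  -13.  152.8]]
paddle [array([[ 26.6, 112. ]]), array([[ 31.6, 111.6]]), array([[ 38. , 111.6]]), array([[ 34.6, 112.7]])]
scene lever 138 [  0.3 -20.4 141.9] [[ -8.9 -27.5 131.5]
 [  9.1 -13.3 152. ]]
paddle [array([[ 26.9, 112.2]]), array([[ 32. , 112.1]]), array([[ 38.5, 112.4]]), array([[ 35.5, 112.8]])]
[ 707.00116421 -208.52269469   95.        ] [169.45691825 -58.12769229  95.        ]
[ 374.5898334  -141.25108127  105.        ] [-160.25898736 -137.56436148  105.        ]
[451.27282994  16.6561476   85.        ] [-157.4537359    37.95516865   85.        ]
pad [ 587.66398187 -160.49098254  100.        ]
hinge [573.73354853 -93.31998414 121.        ]
```

View pics/c0.png

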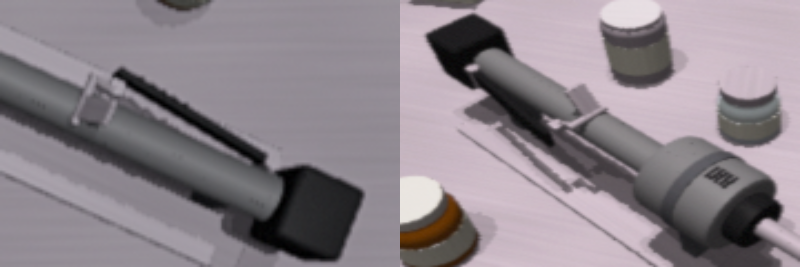

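The pose fits well: origin (578, -84), yaw -0.436. The lever is back with its tip near y -30, and the paddle is out. First I turn the tool so its x points along mixer +y, then move across.

>>> step_arm:
  jaw: 1
  plan:
    - {"rz": 0.77}
    - {"rz": 0.77}
    - {"rz": 0.77}
    - {"rz": 0.77}
    - {"rz": 0.77}
    - {"rz": 0.77}
    - {"rz": 0.77}
    - {"rz": 0.77}
    - {"rz": 0.77}
    - {"rz": 0.77}

```text
schema error: expected keys x, y, z, rx, ry, rz
```

>>> step_arm:
  plan:
    - {"rz": 0.77}
    - {"rz": 0.77}
    - {"rz": 0.77}
    - {"rz": 0.77}
    - {"rz": 0.77}
    - {"rz": 0.77}
    - {"rz": 0.77}
    - {"rz": 0.77}
    - {"rz": 0.77}
    - {"rz": 0.74}

```text
schema error: expected keys x, y, z, rx, ry, rz
```

>>> step_arm:
  plan:
    - {"x": -0.68,"y": 0.72}
    - {"x": -0.68,"y": 0.72}
    - {"x": -0.68,"y": 0.72}
    - {"x": -0.68,"y": 0.72}
    - {"x": -0.68,"y": 0.72}
    - {"x": -0.68,"y": 0.72}
    - {"x": -0.68,"y": 0.72}
    - {"x": -0.68,"y": 0.72}
    - {"x": -0.68,"y": 0.72}
    - {"x": -0.68,"y": 0.72}

```text
schema error: expected keys x, y, z, rx, ry, rz
```

>>> step_arm:
  plan:
    - {"x": -0.68,"y": 0.72}
    - {"x": -0.68,"y": 0.72}
    - {"x": -0.68,"y": 0.72}
    - {"x": -0.68,"y": 0.72}
    - {"x": -0.68,"y": 0.72}
    - {"x": -0.68,"y": 0.72}
    - {"x": -0.68,"y": 0.72}
    - {"x": -0.68,"y": 0.72}
    - {"x": -0.68,"y": 0.72}
    - {"x": -0.68,"y": 0.72}

```text
schema error: expected keys x, y, z, rx, ry, rz
```

>>> step_arm:
  plan:
    - {"x": -0.68,"y": 0.72}
    - {"x": -0.68,"y": 0.72}
    - {"x": -0.68,"y": 0.72}
    - {"x": -0.68,"y": 0.72}
    - {"x": -0.68,"y": 0.72}
    - {"x": -0.68,"y": 0.72}
    - {"x": -0.68,"y": 0.72}
    - {"x": -0.68,"y": 0.72}
    - {}
    - {}

```text
schema error: expected keys x, y, z, rx, ry, rz
```

```bash
cat >> h.py <<'E'
def where():
    from cell import state
    s=state();p=np.load("p.npy");yaw=s["tcp_rot"][2]
    F=s["ft_force"];c,a=np.cos(p[2]),np.sin(p[2])
    print("t",round(s["t"],2),"mixer",np.round(to_m(s["eef_pos"],p),1),"rpy",np.round(s["tcp_rot"],4),"want yaw",round(p[2]+np.pi/2,4),"open",round(s["opening"],3),"grip",round(s["grip_force"],1),"Fmix",np.round([F[0]*c+F[1]*a,-F[0]*a+F[1]*c,F[2]],1))
E
python3 -c "from h import *;where()"
```

```text
t 0.1 mixer [-538.5  456.7  214.1] rpy [-3.1406e+00 -1.0000e-04  2.6718e+00] want yaw 1.1347 open 1.002 grip 0.0 Fmix [-0.2 -0.4 -0.1]
```

Every row needs all six keys, so I'm resending the calls in full.

>>> step_arm:
  jaw: 1
  plan:
    - {"x": 0,"y": 0,"z": 0,"rx": 0,"ry": 0,"rz": 0.77}
    - {"x": 0,"y": 0,"z": 0,"rx": 0,"ry": 0,"rz": 0.77}
    - {"x": 0,"y": 0,"z": 0,"rx": 0,"ry": 0,"rz": 0.77}
    - {"x": 0,"y": 0,"z": 0,"rx": 0,"ry": 0,"rz": 0.77}
    - {"x": 0,"y": 0,"z": 0,"rx": 0,"ry": 0,"rz": 0.77}
    - {"x": 0,"y": 0,"z": 0,"rx": 0,"ry": 0,"rz": 0.77}
    - {"x": 0,"y": 0,"z": 0,"rx": 0,"ry": 0,"rz": 0.77}
    - {"x": 0,"y": 0,"z": 0,"rx": 0,"ry": 0,"rz": 0.77}
    - {"x": 0,"y": 0,"z": 0,"rx": 0,"ry": 0,"rz": 0.77}
    - {"x": 0,"y": 0,"z": 0,"rx": 0,"ry": 0,"rz": 0.77}

```text
t: 0.93
eef_pos: [282.9, 557.2, 214.3]
tcp_rot: [-3.141, 0.0, 1.898]
ft_force: [1.2, -0.2, -0.1]
opening: 0.356
grip_force: 0.0
```

>>> step_arm:
  plan:
    - {"x": 0,"y": 0,"z": 0,"rx": 0,"ry": 0,"rz": 0.77}
    - {"x": 0,"y": 0,"z": 0,"rx": 0,"ry": 0,"rz": 0.77}
    - {"x": 0,"y": 0,"z": 0,"rx": 0,"ry": 0,"rz": 0.77}
    - {"x": 0,"y": 0,"z": 0,"rx": 0,"ry": 0,"rz": 0.77}
    - {"x": 0,"y": 0,"z": 0,"rx": 0,"ry": 0,"rz": 0.77}
    - {"x": 0,"y": 0,"z": 0,"rx": 0,"ry": 0,"rz": 0.77}
    - {"x": 0,"y": 0,"z": 0,"rx": 0,"ry": 0,"rz": 0.77}
    - {"x": 0,"y": 0,"z": 0,"rx": 0,"ry": 0,"rz": 0.77}
    - {"x": 0,"y": 0,"z": 0,"rx": 0,"ry": 0,"rz": 0.77}
    - {"x": 0,"y": 0,"z": 0,"rx": 0,"ry": 0,"rz": 0.74}

```text
t: 1.77
eef_pos: [282.8, 557.2, 214.3]
tcp_rot: [-3.142, 0.001, 1.131]
ft_force: [-0.5, -0.5, 1.3]
opening: 0.004
grip_force: 0.0
```

```bash
python3 -c "from h import *;where()"
```

```text
t 1.77 mixer [-538.5  456.7  214.3] rpy [-3.1415e+00  7.0000e-04  1.1310e+00] want yaw 1.1347 open 0.004 grip 0.0 Fmix [-0.3 -0.7  1.3]
```

>>> step_arm:
  plan:
    - {"x": -0.68,"y": 0.72,"z": 0,"rx": 0,"ry": 0,"rz": -0.04}
    - {"x": -0.68,"y": 0.72,"z": 0,"rx": 0,"ry": 0,"rz": 0}
    - {"x": -0.68,"y": 0.72,"z": 0,"rx": 0,"ry": 0,"rz": 0}
    - {"x": -0.68,"y": 0.72,"z": 0,"rx": 0,"ry": 0,"rz": 0}
    - {"x": -0.68,"y": 0.72,"z": 0,"rx": 0,"ry": 0,"rz": 0}
    - {"x": -0.68,"y": 0.72,"z": 0,"rx": 0,"ry": 0,"rz": 0}
    - {"x": -0.68,"y": 0.72,"z": 0,"rx": 0,"ry": 0,"rz": 0}
    - {"x": -0.68,"y": 0.72,"z": 0,"rx": 0,"ry": 0,"rz": 0}
    - {"x": -0.68,"y": 0.72,"z": 0,"rx": 0,"ry": 0,"rz": 0}
    - {"x": -0.68,"y": 0.72,"z": 0,"rx": 0,"ry": 0,"rz": 0}

```text
t: 2.6
eef_pos: [375.3, 326.3, 214.5]
tcp_rot: [-3.141, 0.0, 1.139]
ft_force: [0.2, 1.4, -0.2]
opening: 0.006
grip_force: 0.0
```

>>> step_arm:
  plan:
    - {"x": -0.68,"y": 0.72,"z": 0,"rx": 0,"ry": 0,"rz": 0}
    - {"x": -0.68,"y": 0.72,"z": 0,"rx": 0,"ry": 0,"rz": 0}
    - {"x": -0.68,"y": 0.72,"z": 0,"rx": 0,"ry": 0,"rz": 0}
    - {"x": -0.68,"y": 0.72,"z": 0,"rx": 0,"ry": 0,"rz": 0}
    - {"x": -0.68,"y": 0.72,"z": 0,"rx": 0,"ry": 0,"rz": 0}
    - {"x": -0.68,"y": 0.72,"z": 0,"rx": 0,"ry": 0,"rz": 0}
    - {"x": -0.68,"y": 0.72,"z": 0,"rx": 0,"ry": 0,"rz": 0}
    - {"x": -0.68,"y": 0.72,"z": 0,"rx": 0,"ry": 0,"rz": 0}
    - {"x": -0.68,"y": 0.72,"z": 0,"rx": 0,"ry": 0,"rz": 0}
    - {"x": -0.68,"y": 0.72,"z": 0,"rx": 0,"ry": 0,"rz": 0}

```text
t: 3.43
eef_pos: [467.6, 96.6, 214.5]
tcp_rot: [-3.141, 0.0, 1.139]
ft_force: [0.0, -0.7, -0.5]
opening: 0.005
grip_force: 0.0
```

>>> step_arm:
  plan:
    - {"x": -0.68,"y": 0.72,"z": 0,"rx": 0,"ry": 0,"rz": 0}
    - {"x": -0.68,"y": 0.72,"z": 0,"rx": 0,"ry": 0,"rz": 0}
    - {"x": -0.68,"y": 0.72,"z": 0,"rx": 0,"ry": 0,"rz": 0}
    - {"x": -0.68,"y": 0.72,"z": 0,"rx": 0,"ry": 0,"rz": 0}
    - {"x": -0.68,"y": 0.72,"z": 0,"rx": 0,"ry": 0,"rz": 0}
    - {"x": -0.68,"y": 0.72,"z": 0,"rx": 0,"ry": 0,"rz": 0}
    - {"x": -0.68,"y": 0.72,"z": 0,"rx": 0,"ry": 0,"rz": 0}
    - {"x": -0.68,"y": 0.72,"z": 0,"rx": 0,"ry": 0,"rz": 0}
    - {"x": -0.68,"y": 0.72,"z": 0,"rx": 0,"ry": 0,"rz": 0}
    - {"x": -0.68,"y": 0.72,"z": 0,"rx": 0,"ry": 0,"rz": 0}

```text
t: 4.27
eef_pos: [559.9, -133.2, 214.4]
tcp_rot: [-3.141, -0.0, 1.139]
ft_force: [0.3, 0.7, -0.8]
opening: 0.008
grip_force: 0.0
```

```bash
python3 -c "from h import *;where()"
```

```text
t 4.27 mixer [  4.3 -52.  214.4] rpy [-3.1411e+00 -1.0000e-04  1.1386e+00] want yaw 1.1347 open 0.008 grip 0.0 Fmix [-0.1  0.8 -0.8]
```

>>> step_arm:
  plan:
    - {"x": -0.24,"y": -0.17,"z": 0,"rx": 0,"ry": 0,"rz": 0.04}
    - {"x": 0,"y": 0,"z": 0.6,"rx": 0,"ry": 0,"rz": 0}
    - {"x": 0,"y": 0,"z": 0.6,"rx": 0,"ry": 0,"rz": 0}
    - {"x": 0,"y": 0,"z": 0.6,"rx": 0,"ry": 0,"rz": 0}
    - {"x": 0,"y": 0,"z": 0.6,"rx": 0,"ry": 0,"rz": 0}
    - {"x": 0,"y": 0,"z": 0.4,"rx": 0,"ry": 0,"rz": 0}
    - {"x": 0,"y": 0,"z": 0.34,"rx": 0,"ry": 0,"rz": 0}
    - {"x": 0,"y": 0,"z": 0,"rx": 0,"ry": 0,"rz": 0}
    - {"x": 0,"y": 0,"z": 0,"rx": 0,"ry": 0,"rz": 0}
    - {"x": 0,"y": 0,"z": 0,"rx": 0,"ry": 0,"rz": 0}

```text
t: 5.1
eef_pos: [553.6, -135.7, 136.8]
tcp_rot: [3.141, -0.0, 1.135]
ft_force: [0.1, -0.6, -0.0]
opening: 0.006
grip_force: 0.0
```

>>> step_arm:
  plan:
    - {"x": 0.2,"y": 0,"z": 0,"rx": 0,"ry": 0,"rz": 0}
    - {"x": 0.2,"y": 0,"z": 0,"rx": 0,"ry": 0,"rz": 0}
    - {"x": 0.2,"y": 0,"z": 0,"rx": 0,"ry": 0,"rz": 0}
    - {"x": 0.2,"y": 0,"z": 0,"rx": 0,"ry": 0,"rz": 0}
    - {"x": 0.2,"y": 0,"z": 0,"rx": 0,"ry": 0,"rz": 0}
    - {"x": 0.2,"y": 0,"z": 0,"rx": 0,"ry": 0,"rz": 0}
    - {"x": 0.2,"y": 0,"z": 0,"rx": 0,"ry": 0,"rz": 0}
    - {"x": 0,"y": 0,"z": 0,"rx": 0,"ry": 0,"rz": 0}
    - {"x": 0,"y": 0,"z": 0,"rx": 0,"ry": 0,"rz": 0}
    - {"x": 0,"y": 0,"z": 0,"rx": 0,"ry": 0,"rz": 0}

```text
t: 5.93
eef_pos: [568.0, -103.7, 135.9]
tcp_rot: [-3.141, -0.0, 1.135]
ft_force: [-0.2, -0.0, -0.1]
opening: 0.006
grip_force: 0.0
```

```bash
python3 - <<'E'
from h import *;where()
from cell import *
a=read_camera("scene")["image"][60:260,60:300,::-1];b=read_camera("top")["image"][100:260,230:440,::-1]
cv2.imwrite("pics/p1.png",cv2.hconcat([cv2.resize(a,(400,333)),cv2.resize(b,(400,333))]))
E
```

```text
t 5.93 mixer [ -0.8 -21.8 135.9] rpy [-3.1411e+00 -3.0000e-04  1.1349e+00] want yaw 1.1347 open 0.006 grip 0.0 Fmix [-0.2 -0.1 -0.1]
```

View pics/p1.png

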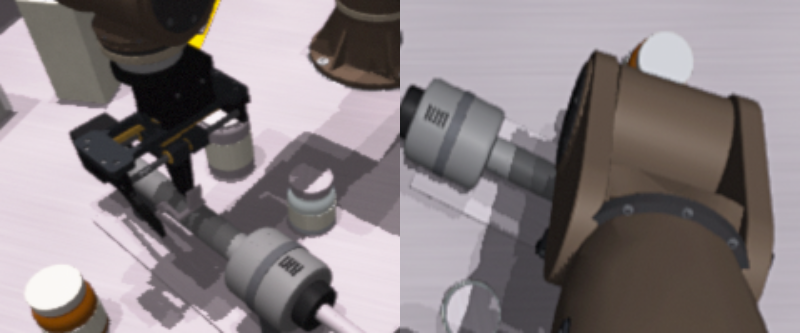

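The left crop seems to show two fingers apart at (145,210) and (180,165), although the opening reads shut. I'll look closer before pushing.

```bash
python3 - <<'E'
from h import *;where()
from cell import *
c=read_camera("scene");a=c["image"][100:210,90:220,::-1];w=read_camera("wrist");b=w["image"][:,:,::-1]
cv2.imwrite("pics/p2.png",cv2.hconcat([cv2.resize(a,(400,338),interpolation=cv2.INTER_CUBIC),cv2.resize(b,(400,338))]))
p=np.load("p.npy");m=to_m(cloud(w),p);F=f(w)
for P in([0,-30.3,151],[0,10.3,151],[0,-10,157]):
    X=w["R"]@to_w(P,p)+w["t"];print(P,np.round(X[:2]/X[2]*F+[w["cx"],w["cy"]]),X[2])
E
```

```text
t 6.03 mixer [ -0.7 -22.  136. ] rpy [-3.1413e+00 -2.0000e-04  1.1346e+00] want yaw 1.1347 open 0.006 grip 0.0 Fmix [0.  0.1 0.2]
[0, -30.3, 151] [258. 268.] 174.42169984116018
[0, 10.3, 151] [259. 191.] 163.1286513127292
[0, -10, 157] [259. 236.] 163.01195811218204
```

View pics/p2.png

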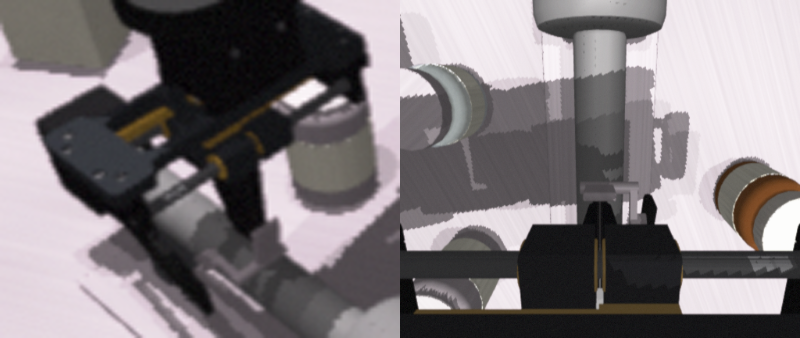

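The wrist view shows the fingers shut and the lever tab at about (610,187), already pushed past upright. The second "finger" was just the black paddle. I'll keep pushing.

>>> step_arm:
  plan:
    - {"x": 0.1,"y": 0,"z": 0,"rx": 0,"ry": 0,"rz": 0}
    - {"x": 0.1,"y": 0,"z": 0,"rx": 0,"ry": 0,"rz": 0}
    - {"x": 0.1,"y": 0,"z": 0,"rx": 0,"ry": 0,"rz": 0}
    - {"x": 0,"y": 0,"z": 0,"rx": 0,"ry": 0,"rz": 0}
    - {"x": 0,"y": 0,"z": 0,"rx": 0,"ry": 0,"rz": 0}
    - {"x": 0,"y": 0,"z": 0,"rx": 0,"ry": 0,"rz": 0}
    - {"x": 0,"y": 0,"z": 0,"rx": 0,"ry": 0,"rz": 0}
    - {"x": 0,"y": 0,"z": 0,"rx": 0,"ry": 0,"rz": 0}
    - {"x": 0,"y": 0,"z": 0,"rx": 0,"ry": 0,"rz": 0}
    - {"x": 0,"y": 0,"z": 0,"rx": 0,"ry": 0,"rz": 0}

```text
t: 6.97
eef_pos: [571.3, -97.0, 136.2]
tcp_rot: [3.142, -0.0, 1.135]
ft_force: [0.3, -1.1, -0.2]
opening: 0.006
grip_force: 0.2
```

```bash
cat >> h.py <<'E'
def lever():
    from cell import read_camera
    p=np.load("p.npy")
    for n in("wrist","scene","top"):
        m=to_m(cloud(read_camera(n)),p);k=(np.abs(m[...,0])<9)&(np.abs(m[...,1]+10)<32)&(m[...,2]>125)&(m[...,2]<162)
        q=m[k]
        if len(q): i=q[:,2]>q[:,2].max()-4; print(n,len(q),"top",np.round(q[i].mean(0),1),"mean",np.round(q.mean(0),1))
E
python3 -c "from h import *;where();lever()"
```

```text
t 6.97 mixer [ -0.6 -14.4 136.2] rpy [ 3.1415e+00 -2.0000e-04  1.1348e+00] want yaw 1.1347 open 0.006 grip 0.2 Fmix [ 0.7 -0.9 -0.2]
wrist 1266 top [ -1.5  -3.5 160. ] mean [ -0.6   0.8 148.5]
scene 134 top [  3.9  -9.  159.8] mean [  2.2  -3.3 148.7]
```

>>> step_arm:
  plan:
    - {"x": 0.06,"y": 0,"z": 0,"rx": 0,"ry": 0,"rz": 0}
    - {"x": 0.06,"y": 0,"z": 0,"rx": 0,"ry": 0,"rz": 0}
    - {"x": 0,"y": 0,"z": 0,"rx": 0,"ry": 0,"rz": 0}
    - {"x": 0,"y": 0,"z": 0,"rx": 0,"ry": 0,"rz": 0}
    - {"x": 0,"y": 0,"z": 0,"rx": 0,"ry": 0,"rz": 0}
    - {"x": 0,"y": 0,"z": 0,"rx": 0,"ry": 0,"rz": 0}
    - {"x": 0,"y": 0,"z": 0,"rx": 0,"ry": 0,"rz": 0}
    - {"x": 0,"y": 0,"z": 0,"rx": 0,"ry": 0,"rz": 0}
    - {"x": 0,"y": 0,"z": 0,"rx": 0,"ry": 0,"rz": 0}
    - {"x": 0,"y": 0,"z": 0,"rx": 0,"ry": 0,"rz": 0}

```text
t: 7.95
eef_pos: [571.8, -96.0, 136.0]
tcp_rot: [-3.141, 0.003, 1.135]
ft_force: [-6.0, -12.7, -0.3]
opening: 0.0
grip_force: 5.7
```

```bash
python3 -c "from h import *;where()"
```

```text
t 7.95 mixer [ -0.7 -13.2 136. ] rpy [-3.1409e+00  2.7000e-03  1.1351e+00] want yaw 1.1347 open 0.0 grip 5.7 Fmix [ -0.1 -14.1  -0.3]
```

14 N against the stop at the predicted place, so the lever is fully forward. Now I back off, rise, open, and move over the pad.

>>> step_arm:
  plan:
    - {"x": -0.4,"y": 0,"z": 0,"rx": 0,"ry": 0,"rz": 0}
    - {"x": -0.4,"y": 0,"z": 0,"rx": 0,"ry": 0,"rz": 0}
    - {"x": -0.4,"y": 0,"z": -0.6,"rx": 0,"ry": 0,"rz": 0}
    - {"x": -0.4,"y": 0,"z": -0.6,"rx": 0,"ry": 0,"rz": 0}
    - {"x": -0.54,"y": 0.23,"z": -0.6,"rx": 0,"ry": 0,"rz": 0}
    - {"x": 0,"y": 0,"z": 0,"rx": 0,"ry": 0,"rz": 0}
    - {"x": 0,"y": 0,"z": 0,"rx": 0,"ry": 0,"rz": 0}
    - {"x": 0,"y": 0,"z": 0,"rx": 0,"ry": 0,"rz": 0}
    - {"x": 0,"y": 0,"z": 0,"rx": 0,"ry": 0,"rz": 0}
    - {"x": 0,"y": 0,"z": 0,"rx": 0,"ry": 0,"rz": 0}

```text
t: 8.78
eef_pos: [554.9, -144.7, 180.3]
tcp_rot: [-3.14, -0.0, 1.135]
ft_force: [-0.4, -0.4, -0.5]
opening: 0.008
grip_force: 0.0
```

>>> step_arm:
  jaw: -1
  plan:
    - {"x": 0,"y": 0,"z": 0,"rx": 0,"ry": 0,"rz": 0}
    - {"x": 0,"y": 0,"z": 0,"rx": 0,"ry": 0,"rz": 0}
    - {"x": 0,"y": 0,"z": 0,"rx": 0,"ry": 0,"rz": 0}
    - {"x": 0,"y": 0,"z": 0,"rx": 0,"ry": 0,"rz": 0}
    - {"x": 0,"y": 0,"z": 0,"rx": 0,"ry": 0,"rz": 0}
    - {"x": 0,"y": 0,"z": 0,"rx": 0,"ry": 0,"rz": 0}
    - {"x": 0,"y": 0,"z": 0,"rx": 0,"ry": 0,"rz": 0}
    - {"x": 0,"y": 0,"z": 0,"rx": 0,"ry": 0,"rz": 0}
    - {"x": 0,"y": 0,"z": 0,"rx": 0,"ry": 0,"rz": 0}
    - {"x": 0,"y": 0,"z": 0,"rx": 0,"ry": 0,"rz": 0}

```text
t: 9.62
eef_pos: [555.2, -145.3, 181.1]
tcp_rot: [3.142, -0.0, 1.135]
ft_force: [0.4, 0.1, -0.6]
opening: 0.649
grip_force: 0.0
```

```bash
python3 - <<'E'
from h import *;where();lever()
from cell import *
p=np.load("p.npy")
a=read_camera("scene")["image"][100:210,90:220,::-1];b=read_camera("wrist")["image"][:,:,::-1]
cv2.imwrite("pics/p3.png",cv2.hconcat([cv2.resize(a,(400,338),interpolation=cv2.INTER_CUBIC),cv2.resize(b,(400,338))]))
E
```

```text
t 9.62 mixer [  5.1 -65.  181.1] rpy [ 3.1415e+00 -1.0000e-04  1.1348e+00] want yaw 1.1347 open 0.649 grip 0.0 Fmix [ 0.3  0.2 -0.6]
wrist 1153 top [ -0.3   8.6 152.4] mean [ -0.3  -0.  141.6]
scene 38 top [  0.3  10.  150.4] mean [  0.7   7.1 145.1]
top 92 top [1.000e-01 1.000e+01 1.512e+02] mean [-1.000e-01  1.500e+00  1.403e+02]
```

View pics/p3.png

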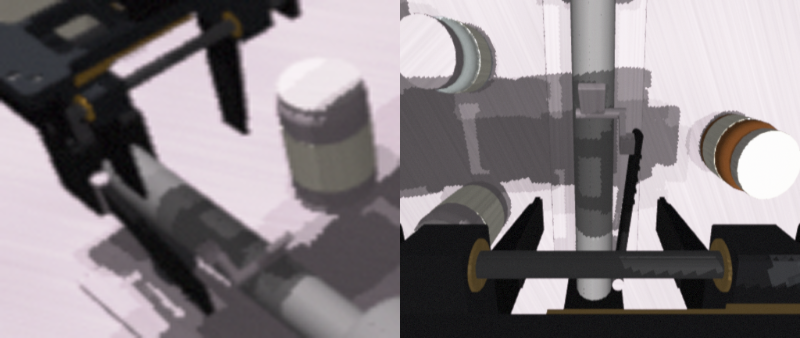

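The lever is fully forward (tip y 10, z 151) and the paddle is still out. I'll descend astride the grip.

>>> step_arm:
  plan:
    - {"x": 0,"y": 0,"z": 0,"rx": 0,"ry": 0,"rz": 0}
    - {"x": 0,"y": 0,"z": 0,"rx": 0,"ry": 0,"rz": 0}
    - {"x": 0,"y": 0,"z": 0,"rx": 0,"ry": 0,"rz": 0}
    - {"x": 0,"y": 0,"z": 0,"rx": 0,"ry": 0,"rz": 0}
    - {"x": 0,"y": 0,"z": 0.5,"rx": 0,"ry": 0,"rz": 0}
    - {"x": 0,"y": 0,"z": 0.5,"rx": 0,"ry": 0,"rz": 0}
    - {"x": 0,"y": 0,"z": 0.5,"rx": 0,"ry": 0,"rz": 0}
    - {"x": 0,"y": 0,"z": 0.5,"rx": 0,"ry": 0,"rz": 0}
    - {"x": 0,"y": 0,"z": 0.2,"rx": 0,"ry": 0,"rz": 0}
    - {"x": 0,"y": 0,"z": 0,"rx": 0,"ry": 0,"rz": 0}

```text
t: 10.7
eef_pos: [554.8, -145.2, 125.1]
tcp_rot: [-3.14, 0.0, 1.135]
ft_force: [0.1, 0.3, 0.1]
opening: 1.0
grip_force: 0.0
```

>>> step_arm:
  plan:
    - {"x": 0,"y": 0,"z": 0.4,"rx": 0,"ry": 0,"rz": 0}
    - {"x": 0,"y": 0,"z": 0.4,"rx": 0,"ry": 0,"rz": 0}
    - {"x": 0,"y": 0,"z": 0.4,"rx": 0,"ry": 0,"rz": 0}
    - {"x": 0,"y": 0,"z": 0.4,"rx": 0,"ry": 0,"rz": 0}
    - {"x": 0,"y": 0,"z": 0.2,"rx": 0,"ry": 0,"rz": 0}
    - {"x": 0,"y": 0,"z": 0,"rx": 0,"ry": 0,"rz": 0}
    - {"x": 0,"y": 0,"z": 0,"rx": 0,"ry": 0,"rz": 0}
    - {"x": 0,"y": 0,"z": 0,"rx": 0,"ry": 0,"rz": 0}
    - {"x": 0,"y": 0,"z": 0,"rx": 0,"ry": 0,"rz": 0}
    - {"x": 0,"y": 0,"z": 0,"rx": 0,"ry": 0,"rz": 0}

```text
t: 11.53
eef_pos: [555.4, -145.4, 81.6]
tcp_rot: [3.141, -0.0, 1.135]
ft_force: [-0.1, 0.4, -0.5]
opening: 1.003
grip_force: 0.0
```

```bash
python3 -c "from h import *;where()"
```

```text
t 11.53 mixer [  5.3 -64.9  81.6] rpy [ 3.1408e+00 -1.0000e-04  1.1348e+00] want yaw 1.1347 open 1.003 grip 0.0 Fmix [-0.3  0.3 -0.5]
```

>>> step_arm:
  jaw: 1
  plan:
    - {"x": 0,"y": 0,"z": 0,"rx": 0,"ry": 0,"rz": 0}
    - {"x": 0,"y": 0,"z": 0,"rx": 0,"ry": 0,"rz": 0}
    - {"x": 0,"y": 0,"z": 0,"rx": 0,"ry": 0,"rz": 0}
    - {"x": 0,"y": 0,"z": 0,"rx": 0,"ry": 0,"rz": 0}
    - {"x": 0,"y": 0,"z": 0,"rx": 0,"ry": 0,"rz": 0}
    - {"x": 0,"y": 0,"z": 0,"rx": 0,"ry": 0,"rz": 0}
    - {"x": 0,"y": 0,"z": 0,"rx": 0,"ry": 0,"rz": 0}
    - {"x": 0,"y": 0,"z": 0,"rx": 0,"ry": 0,"rz": 0}
    - {"x": 0,"y": 0,"z": 0,"rx": 0,"ry": 0,"rz": 0}
    - {"x": 0,"y": 0,"z": 0,"rx": 0,"ry": 0,"rz": 0}

```text
t: 12.37
eef_pos: [554.4, -144.4, 81.3]
tcp_rot: [-3.139, -0.001, 1.135]
ft_force: [-2.6, 5.6, 5.8]
opening: 0.502
grip_force: 30.0
```

```bash
python3 -c "from h import *;where()"
```

```text
t 12.37 mixer [  4.  -64.5  81.3] rpy [-3.1394e+00 -5.0000e-04  1.1351e+00] want yaw 1.1347 open 0.502 grip 30.0 Fmix [-4.7  3.9  5.8]
```

The opening is 47.7 mm at 30 N, so the paddle is home. Two more calls hold it there.

>>> step_arm:
  plan:
    - {"x": 0,"y": 0,"z": 0,"rx": 0,"ry": 0,"rz": 0}
    - {"x": 0,"y": 0,"z": 0,"rx": 0,"ry": 0,"rz": 0}
    - {"x": 0,"y": 0,"z": 0,"rx": 0,"ry": 0,"rz": 0}
    - {"x": 0,"y": 0,"z": 0,"rx": 0,"ry": 0,"rz": 0}
    - {"x": 0,"y": 0,"z": 0,"rx": 0,"ry": 0,"rz": 0}
    - {"x": 0,"y": 0,"z": 0,"rx": 0,"ry": 0,"rz": 0}
    - {"x": 0,"y": 0,"z": 0,"rx": 0,"ry": 0,"rz": 0}
    - {"x": 0,"y": 0,"z": 0,"rx": 0,"ry": 0,"rz": 0}
    - {"x": 0,"y": 0,"z": 0,"rx": 0,"ry": 0,"rz": 0}
    - {"x": 0,"y": 0,"z": 0,"rx": 0,"ry": 0,"rz": 0}

```text
t: 13.2
eef_pos: [554.3, -144.4, 81.2]
tcp_rot: [-3.139, -0.0, 1.135]
ft_force: [-2.5, 5.3, 5.5]
opening: 0.499
grip_force: 30.0
```

```bash
python3 - <<'E'
from h import *;where()
from cell import *
p=np.load("p.npy")
for n in("scene","wrist"):
    m=to_m(cloud(read_camera(n)),p)
    for y in(-120,-50,-35):
        k=(m[...,0]>15)&(m[...,0]<50)&(abs(m[...,1]-y)<5)&(m[...,2]>108)&(m[...,2]<118);print(n,y,k.sum(),np.round(m[k].mean(0),1) if k.any() else "")
E
```

```text
t 13.2 mixer [  4.  -64.5  81.2] rpy [-3.1393e+00 -5.0000e-04  1.1350e+00] want yaw 1.1347 open 0.499 grip 30.0 Fmix [-4.5  3.8  5.5]
scene -120 0 
scene -50 20 [ 31.1 -52.2 112.7]
scene -35 14 [ 25.5 -34.4 112.3]
wrist -120 0 
wrist -50 553 [ 24.9 -51.5 113.3]
wrist -35 241 [ 19.7 -34.9 112.7]
```

>>> step_arm:
  plan:
    - {"x": 0,"y": 0,"z": 0,"rx": 0,"ry": 0,"rz": 0}
    - {"x": 0,"y": 0,"z": 0,"rx": 0,"ry": 0,"rz": 0}
    - {"x": 0,"y": 0,"z": 0,"rx": 0,"ry": 0,"rz": 0}
    - {"x": 0,"y": 0,"z": 0,"rx": 0,"ry": 0,"rz": 0}
    - {"x": 0,"y": 0,"z": 0,"rx": 0,"ry": 0,"rz": 0}
    - {"x": 0,"y": 0,"z": 0,"rx": 0,"ry": 0,"rz": 0}
    - {"x": 0,"y": 0,"z": 0,"rx": 0,"ry": 0,"rz": 0}
    - {"x": 0,"y": 0,"z": 0,"rx": 0,"ry": 0,"rz": 0}
    - {"x": 0,"y": 0,"z": 0,"rx": 0,"ry": 0,"rz": 0}
    - {"x": 0,"y": 0,"z": 0,"rx": 0,"ry": 0,"rz": 0}

```text
t: 14.13
eef_pos: [554.4, -144.4, 81.3]
tcp_rot: [-3.139, -0.0, 1.135]
ft_force: [-2.7, 6.1, 5.2]
opening: 0.497
grip_force: 30.0
```

>>> step_arm:
  jaw: -1
  plan:
    - {"x": 0,"y": 0,"z": 0,"rx": 0,"ry": 0,"rz": 0}
    - {"x": 0,"y": 0,"z": 0,"rx": 0,"ry": 0,"rz": 0}
    - {"x": 0,"y": 0,"z": 0,"rx": 0,"ry": 0,"rz": 0}
    - {"x": 0,"y": 0,"z": 0,"rx": 0,"ry": 0,"rz": 0}
    - {"x": 0,"y": 0,"z": 0,"rx": 0,"ry": 0,"rz": 0}
    - {"x": 0,"y": 0,"z": 0,"rx": 0,"ry": 0,"rz": 0}
    - {"x": 0,"y": 0,"z": 0,"rx": 0,"ry": 0,"rz": 0}
    - {"x": 0,"y": 0,"z": 0,"rx": 0,"ry": 0,"rz": 0}
    - {"x": 0,"y": 0,"z": 0,"rx": 0,"ry": 0,"rz": 0}
    - {"x": 0,"y": 0,"z": 0,"rx": 0,"ry": 0,"rz": 0}

```text
t: 14.97
eef_pos: [555.1, -145.2, 81.1]
tcp_rot: [-3.141, -0.0, 1.135]
ft_force: [-0.3, 0.7, -0.4]
opening: 0.998
grip_force: 0.0
```

>>> step_arm:
  plan:
    - {"x": 0,"y": 0,"z": -0.4,"rx": 0,"ry": 0,"rz": 0}
    - {"x": 0,"y": 0,"z": -0.6,"rx": 0,"ry": 0,"rz": 0}
    - {"x": 0,"y": 0,"z": -0.6,"rx": 0,"ry": 0,"rz": 0}
    - {"x": 0,"y": 0,"z": -0.6,"rx": 0,"ry": 0,"rz": 0}
    - {"x": 0,"y": 0,"z": -0.6,"rx": 0,"ry": 0,"rz": 0}
    - {"x": 0,"y": 0,"z": -0.6,"rx": 0,"ry": 0,"rz": 0}
    - {"x": 0,"y": 0,"z": -0.6,"rx": 0,"ry": 0,"rz": 0}
    - {"x": 0,"y": 0,"z": 0,"rx": 0,"ry": 0,"rz": 0}
    - {"x": 0,"y": 0,"z": 0,"rx": 0,"ry": 0,"rz": 0}
    - {"x": 0,"y": 0,"z": 0,"rx": 0,"ry": 0,"rz": 0}

```text
t: 15.8
eef_pos: [554.8, -145.2, 180.8]
tcp_rot: [-3.141, -0.0, 1.135]
ft_force: [-0.2, 0.3, -1.2]
opening: 1.0
grip_force: 0.0
```

```bash
python3 - <<'E'
from h import *;where();lever()
from cell import *
p=np.load("p.npy")
m=to_m(cloud(read_camera("wrist")),p)
for y in(-120,-65,-35):
        k=(m[...,0]>22)&(m[...,0]<55)&(abs(m[...,1]-y)<5)&(m[...,2]>108)&(m[...,2]<118);print(y,k.sum(),np.round(m[k].mean(0),1) if k.any() else "")
E
```

```text
t 15.8 mixer [  4.8 -65.  180.8] rpy [-3.1411 -0.      1.1348] want yaw 1.1347 open 1.0 grip 0.0 Fmix [-0.3  0.2 -1.2]
wrist 1147 top [ -0.2   8.7 152.4] mean [ -0.2   0.  141.7]
scene 40 top [-1.000e-01  9.700e+00  1.507e+02] mean [  1.    6.9 145. ]
top 89 top [ -0.   10.  150.8] mean [  0.2   2.  141.1]
-120 125 [  27.9 -120.   113.7]
-65 165 [ 35.  -65.1 113.5]
-35 136 [ 39.2 -34.8 114. ]
```

The paddle has sprung out and the lever is still forward. Next I close the fingers, go over to the front side, and descend.

>>> step_arm:
  jaw: 1
  plan:
    - {"x": 0.6,"y": -0.2,"z": 0,"rx": 0,"ry": 0,"rz": 0}
    - {"x": 0.6,"y": 0,"z": 0,"rx": 0,"ry": 0,"rz": 0}
    - {"x": 0.6,"y": 0,"z": 0,"rx": 0,"ry": 0,"rz": 0}
    - {"x": 0.6,"y": 0,"z": 0,"rx": 0,"ry": 0,"rz": 0}
    - {"x": 0.6,"y": 0,"z": 0,"rx": 0,"ry": 0,"rz": 0}
    - {"x": 0.6,"y": 0,"z": 0,"rx": 0,"ry": 0,"rz": 0}
    - {"x": 0.52,"y": 0,"z": 0,"rx": 0,"ry": 0,"rz": 0}
    - {"x": 0,"y": 0,"z": 0,"rx": 0,"ry": 0,"rz": 0}
    - {"x": 0,"y": 0,"z": 0,"rx": 0,"ry": 0,"rz": 0}
    - {"x": 0,"y": 0,"z": 0,"rx": 0,"ry": 0,"rz": 0}

```text
t: 16.83
eef_pos: [593.9, -50.2, 180.9]
tcp_rot: [-3.141, 0.0, 1.135]
ft_force: [-0.5, 0.4, -0.5]
opening: 0.354
grip_force: 0.0
```

>>> step_arm:
  plan:
    - {"x": 0,"y": 0,"z": 0,"rx": 0,"ry": 0,"rz": 0}
    - {"x": 0,"y": 0,"z": 0,"rx": 0,"ry": 0,"rz": 0}
    - {"x": 0,"y": 0,"z": 0,"rx": 0,"ry": 0,"rz": 0}
    - {"x": 0,"y": 0,"z": 0,"rx": 0,"ry": 0,"rz": 0}
    - {"x": 0,"y": 0,"z": 0.4,"rx": 0,"ry": 0,"rz": 0}
    - {"x": 0,"y": 0,"z": 0.5,"rx": 0,"ry": 0,"rz": 0}
    - {"x": 0,"y": 0,"z": 0.5,"rx": 0,"ry": 0,"rz": 0}
    - {"x": 0,"y": 0,"z": 0.4,"rx": 0,"ry": 0,"rz": 0}
    - {"x": 0,"y": 0,"z": 0,"rx": 0,"ry": 0,"rz": 0}
    - {"x": 0,"y": 0,"z": 0,"rx": 0,"ry": 0,"rz": 0}

```text
t: 17.67
eef_pos: [594.0, -49.8, 135.5]
tcp_rot: [-3.14, 0.0, 1.135]
ft_force: [0.3, -0.0, 0.0]
opening: 0.004
grip_force: 0.0
```

```bash
python3 -c "from h import *;where()"
```

```text
t 17.67 mixer [ -0.   38.  135.5] rpy [-3.1405e+00  2.0000e-04  1.1347e+00] want yaw 1.1347 open 0.004 grip 0.0 Fmix [0.3 0.1 0. ]
```

>>> step_arm:
  plan:
    - {"x": -0.25,"y": 0,"z": 0,"rx": 0,"ry": 0,"rz": 0}
    - {"x": -0.25,"y": 0,"z": 0,"rx": 0,"ry": 0,"rz": 0}
    - {"x": -0.25,"y": 0,"z": 0,"rx": 0,"ry": 0,"rz": 0}
    - {"x": -0.25,"y": 0,"z": 0,"rx": 0,"ry": 0,"rz": 0}
    - {"x": -0.25,"y": 0,"z": 0,"rx": 0,"ry": 0,"rz": 0}
    - {"x": -0.25,"y": 0,"z": 0,"rx": 0,"ry": 0,"rz": 0}
    - {"x": -0.15,"y": 0,"z": 0,"rx": 0,"ry": 0,"rz": 0}
    - {"x": -0.08,"y": 0,"z": 0,"rx": 0,"ry": 0,"rz": 0}
    - {"x": 0,"y": 0,"z": 0,"rx": 0,"ry": 0,"rz": 0}
    - {"x": 0,"y": 0,"z": 0,"rx": 0,"ry": 0,"rz": 0}

```text
t: 18.5
eef_pos: [575.6, -89.3, 136.0]
tcp_rot: [-3.141, 0.0, 1.135]
ft_force: [1.0, 0.3, 0.5]
opening: 0.006
grip_force: 0.1
```

>>> step_arm:
  plan:
    - {"x": -0.05,"y": 0,"z": 0,"rx": 0,"ry": 0,"rz": 0}
    - {"x": -0.05,"y": 0,"z": 0,"rx": 0,"ry": 0,"rz": 0}
    - {"x": 0,"y": 0,"z": 0,"rx": 0,"ry": 0,"rz": 0}
    - {"x": 0,"y": 0,"z": 0,"rx": 0,"ry": 0,"rz": 0}
    - {"x": 0,"y": 0,"z": 0,"rx": 0,"ry": 0,"rz": 0}
    - {"x": 0,"y": 0,"z": 0,"rx": 0,"ry": 0,"rz": 0}
    - {"x": 0,"y": 0,"z": 0,"rx": 0,"ry": 0,"rz": 0}
    - {"x": 0,"y": 0,"z": 0,"rx": 0,"ry": 0,"rz": 0}
    - {"x": 0,"y": 0,"z": 0,"rx": 0,"ry": 0,"rz": 0}
    - {"x": 0,"y": 0,"z": 0,"rx": 0,"ry": 0,"rz": 0}

```text
t: 19.33
eef_pos: [575.2, -90.2, 136.0]
tcp_rot: [3.141, -0.002, 1.135]
ft_force: [4.8, 8.5, -1.3]
opening: 0.007
grip_force: 3.6
```

```bash
python3 -c "from h import *;where()"
```

```text
t 19.33 mixer [  0.   -6.5 136. ] rpy [ 3.1415e+00 -1.6000e-03  1.1349e+00] want yaw 1.1347 open 0.007 grip 3.6 Fmix [ 0.8  9.8 -1.3]
```

At the back stop: 9.8 N at y -6.5, where predicted. I back off, rise clear, and check.

>>> step_arm:
  plan:
    - {"x": 0.3,"y": 0,"z": 0,"rx": 0,"ry": 0,"rz": 0}
    - {"x": 0.5,"y": 0,"z": 0,"rx": 0,"ry": 0,"rz": 0}
    - {"x": 0.5,"y": 0,"z": 0,"rx": 0,"ry": 0,"rz": 0}
    - {"x": 0,"y": 0,"z": -0.8,"rx": 0,"ry": 0,"rz": 0}
    - {"x": 0,"y": 0,"z": -1,"rx": 0,"ry": 0,"rz": 0}
    - {"x": 0,"y": 0,"z": -1,"rx": 0,"ry": 0,"rz": 0}
    - {"x": 0,"y": 0,"z": -1,"rx": 0,"ry": 0,"rz": 0}
    - {"x": 0,"y": 0,"z": -1,"rx": 0,"ry": 0,"rz": 0}
    - {"x": 0,"y": 0,"z": 0,"rx": 0,"ry": 0,"rz": 0}
    - {"x": 0,"y": 0,"z": 0,"rx": 0,"ry": 0,"rz": 0}

```text
t: 20.17
eef_pos: [589.1, -61.0, 257.2]
tcp_rot: [3.139, -0.0, 1.136]
ft_force: [0.2, -0.0, -0.9]
opening: 0.006
grip_force: 0.0
```

>>> step_arm:
  plan:
    - {"x": 0.6,"y": -1,"z": 0,"rx": 0,"ry": 0,"rz": 0}
    - {"x": 0.6,"y": -1,"z": 0,"rx": 0,"ry": 0,"rz": 0}
    - {"x": 0.6,"y": -1,"z": 0,"rx": 0,"ry": 0,"rz": 0}
    - {"x": 0.6,"y": -1,"z": 0,"rx": 0,"ry": 0,"rz": 0}
    - {"x": 0.6,"y": -0.6,"z": 0,"rx": 0,"ry": 0,"rz": 0}
    - {"x": 0.6,"y": -0.4,"z": 0,"rx": 0,"ry": 0,"rz": 0}
    - {"x": 0.6,"y": 0,"z": 0,"rx": 0,"ry": 0,"rz": 0}
    - {"x": 0,"y": 0,"z": 0,"rx": 0,"ry": 0,"rz": 0}
    - {"x": 0,"y": 0,"z": 0,"rx": 0,"ry": 0,"rz": 0}
    - {"x": 0,"y": 0,"z": 0,"rx": 0,"ry": 0,"rz": 0}

```text
t: 21.0
eef_pos: [519.3, 85.9, 255.3]
tcp_rot: [-3.14, 0.001, 1.135]
ft_force: [0.1, 0.4, -0.4]
opening: 0.007
grip_force: 0.0
```

```bash
python3 - <<'E'
from h import *;where();lever()
from cell import *
a=read_camera("scene")["image"][:,:,::-1];b=read_camera("top")["image"][:,:,::-1]
cv2.imwrite("pics/p4.png",cv2.resize(cv2.hconcat([a,b]),(800,300)))
E
```

```text
t 21.0 mixer [-125.1  129.5  255.3] rpy [-3.1403e+00  8.0000e-04  1.1352e+00] want yaw 1.1347 open 0.007 grip 0.0 Fmix [-0.   0.4 -0.4]
wrist 598 top [ -0.4 -27.8 151.7] mean [ -0.7 -20.4 141. ]
scene 144 top [  0.4 -28.  150.7] mean [ 1.000e-01 -1.980e+01  1.393e+02]
top 110 top [  0.7 -28.2 151.2] mean [-1.000e-01 -2.020e+01  1.399e+02]
```

View pics/p4.png

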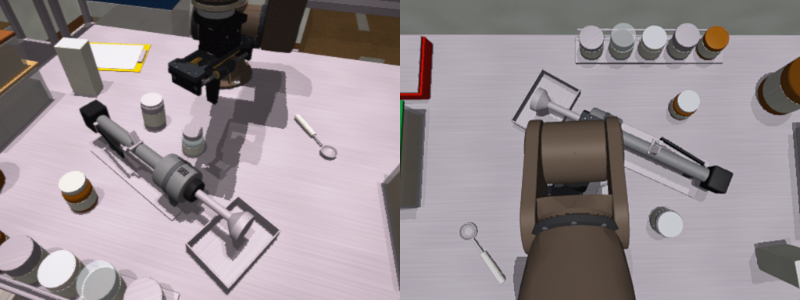

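The views show the lever back (tip y about -28, at its stop), the paddle out, and the jars, tin and pan where they were. The arm is clear, so I'm handing it in.

```bash
python3 -c "from cell import *;print(job_done())"
```

```text
the job is handed in; nothing more can be done
None
```

The mixer had its test run: I flipped the lever forward, held the paddle home for about 2 s, let it spring out and locked the lever back; in the pictures the jars, tin and pan look undisturbed, and I handed in at about 21 s without seeing a verdict.

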